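# Fit the spacer and the clamp plate on the two-pin mount

### The arm

A 6-joint arm with a two-finger parallel gripper is mounted at the origin on a cart in front of the work surface, level with it; the furniture and walls round the work are solid. World frame = base frame: x ahead of the robot, y to its left, z up, the work surface at z = 0. Lengths are in mm, angles in degrees, forces in N, time in s.
With the tool pointing down it reaches from about 325 to 775 mm from the base axis. Payload 5.5 kg.
Tool frame: the origin (TCP) lies midway between the tips of the shut fingers; the grasp point (between the pads) lies behind it (bot.grip_point_offset is the z of the grasp point in the tool frame, in mm); z points along the fingers, y is the line along which they close (so a half turn about z gives the same grasp; the last joint's range is limited). The gripper opens to 88 mm and grips with 3 to 60 N. Pads are 20 mm wide; open, the fingers measure 115 mm over their backs; the gripper's body (75 mm by 178 mm) begins 61 mm behind the grasp point.
Start: joints at [68.027, 5.22, 70.514, -0, 104.267, -3.249], TCP at [192.613, 568.257, 222.631] pointing down, gripper open.
Joint ranges: [-164.24, 164.24], [-49.07, 125.15], [9.68, 141.18], [-86.29, 266.29], [3.28, 154.24], [-151.56, 151.56]. Speed limits (degrees/s): [147.25, 147.25, 172.46, 180, 180, 180].

### API

Orientations are given as [roll, pitch, yaw] about the fixed x, y, z axes, in that order (R = Rz(yaw) Ry(pitch) Rx(roll)).
In Python, from rig import bot, imaging, hand_in, recognise, regions_of gives the robot as it stands. The module is installed in compiled form; this text tells all that it offers.
- The arm moves only by the tool servo_tool, never from a script. Its argument "targets" is a list that holds one entry, the list of rows, each a list of 4 numbers: the shift along the tool's x, y, z in units of 50 mm (1.0 is 50 mm), then the turn about the tool's z in units of 8 degrees (1.0 is 8 degrees). In form: [[[x, y, z, turn], ...]]. A call has exactly 10 rows; each row shifts and turns the commanded pose from where the row before left it, along the tool's axes as they then stand; what a row does not reach is not made up. A row lasts 1/10 s, in which the tool goes at most 50 mm and 8.59 degrees, less where a joint would pass 70% of its speed; a pose out of reach is approached as far as the arm can. A call is refused whole if a number of a shift passes 1 or a number of a turn 1, either way. A call with a gripper value outside its range is refused whole. "fingers" is the opening, from 0 (shut) to 1 (fully open), set as the call begins (left out, the last holds). The fingers move at their own pace and stop on an object; "newtons" is the grip in N (left out, the last holds). Time passes only in rows, so rows that do not move let the fingers close, or fill a call up. It gives the time, the measured TCP pose, the force, the opening and the grip force at its end, in the units of the state.
- bot.observe(): the state, without advancing time (a new reading comes with each control period).
- imaging.grab_frame(name): name is "scene" or "top" or "wrist"; returns (picture, depth): 384x512x3 uint8, blue, green, red; 384x512 float32, mm along the optical axis (not along the pixel's ray), 0 where there is no reading.
- imaging.camera_params(name): a dict with "vertical_fov" (degrees; the focal length in pixels is half the picture's height over the tangent of half this angle, whatever the lens; pixels are square), "cx", "cy" (the principal point, pixels), "xyz" and "orientation" of the camera in the world. Camera axes: x right, y up, looking along -z (the intrinsics and any distortion apply to the point x, -y, -z); pixel columns grow to the right and rows downward; lengths in mm; the calibration is good to about 2 mm. A picture is of the moment at which its call begins: read the wrist's pose just before it. camera_params takes no time and is no camera call; for the wrist camera it gives the pose at the moment of the call.
- hand_in(): hands the job in; it is judged then, once.
Trained networks look in the newest picture that a camera, given by its name, has taken for a name from the list of things; names that differ only in an ending like _2 or _b are one class to them, and where a whole thing is asked for, a point or a joint stands for the part that bears it (a point fixed in the world has none). Each returns a list of dicts, best first, with "p" (0 to 1); they miss things now and then, are a little off and sometimes report something else, mostly with a low value. They report only what shows in the picture. A call takes as long as a camera call. They do not tell look-alikes from the thing itself.
- recognise(name, camera): "rect" ([left, top, right, bottom] in pixels, round what is visible of it).
- regions_of(name, camera): "region" (384x512 bool, what is visible of it) and "rect" ([left, top, right, bottom] in pixels, round what is visible of it).
The state is a dict: "time": time; "q": joint angles; "joint_velocities": joint speeds; "joint_torque": joint torques, N m; "tool_pos": TCP position; "tool_rot": TCP orientation; "force": force on the tool from outside, world axes, zero at the start; "wrist_torque": the same for the moment, N m; "opening": opening from 0.0 (shut) to 1.0 (fully open); "gripper_force": force on a finger pad.
Only numpy, scipy, OpenCV 4.12 (cv2) and the standard library are available. Lean on these libraries where they do the work, as an engineer would, in place of code of your own. Each camera call takes 0.05 s, during which the arm holds its last target. There are 200 camera calls.

### The job

Make up the two-pin mount: find the spacer whose two holes fit the pins, lower it over both pins until it lies flat on the block, and let go of it; then lower the clamp plate (the one with the grip bar) over the same pins until it lies flat on the spacer, the wide hole of each plate on the thick pin. Guide each plate down by hand rather than dropping it, and leave the other spacer and everything else on the bench where they are.

Things in the scene. Friction and masses are not known exactly. Their poses are not given: they have to be found in the camera images.
- mount: fixed two-pin mount: grey foot 150x76x8 mm, on it an aluminium block 136 (x) x 44 (y) mm, its flat top 26 mm above the table. Two steel pins stand 28 mm above that top (22 mm straight, 6 mm taper to a tip 5 mm narrower): 12 mm thick pin at x=-45 mm, 8 mm thin pin at x=+45 mm. Origin: centre of the underside, on the table; x from thick to thin pin, z up
- spacer: the matching spacer: flat bare aluminium plate 124 (x) x 52 (y) x 8 mm, 0.1 kg, a 36x24 mm window in the middle, two through holes 90 mm apart on its long centre line: 14 mm wide at x=-45 mm, 10 mm wide at x=+45 mm. Lies flat; take it by its long edges (52 mm); it is wider than the mount's block. Origin: centre of the underside; z up
- odd_spacer: a spacer of another size, to be left alone: same outline, thickness, window and hole widths as the matching one, but its holes are only 66 mm apart (x=-33 and +33 mm), so it does not fit the pins. Origin: centre of the underside
- cover: clamp plate: bare aluminium plate 124 (x) x 60 (y) x 12 mm, about 0.22 kg, no window, two through holes 90 mm apart, 14 mm wide at x=-45 mm and 10 mm wide at x=+45 mm; on its top in the middle an upright grip bar 50 (x) x 12 (y) mm, its top 41 mm above the underside (29 mm above the plate). Origin: centre of the underside; z up
- mount_thick (a point): foot of the 12 mm pin (-x end) of the mount, on the block's top: 26 mm above the table. The centre of the spacer's 14 mm hole at its underside comes here when the spacer is fully down
- mount_thick_over (a point): point on the axis of the 12 mm pin (-x end), 8 mm above the block's top (34 mm above the table), level with the top of a seated spacer. The clamp plate's hole centre at its underside comes here when it is fully down on the spacer
- mount_thin (a point): foot of the 8 mm pin (+x end) of the mount, on the block's top: 26 mm above the table. The centre of the spacer's 10 mm hole at its underside comes here when the spacer is fully down
- mount_thin_over (a point): point on the axis of the 8 mm pin (+x end), 8 mm above the block's top (34 mm above the table), level with the top of a seated spacer. The clamp plate's hole centre at its underside comes here when it is fully down on the spacer
- spacer_thick (a point): centre of the matching spacer's 14 mm hole (for the thick pin), at the underside, x=-45 mm in the plate
- spacer_thin (a point): centre of the matching spacer's 10 mm hole (for the thin pin), at the underside, x=+45 mm in the plate
- cover_thick (a point): centre of the clamp plate's 14 mm hole (for the thick pin), at the underside, x=-45 mm in the plate
- cover_thin (a point): centre of the clamp plate's 10 mm hole (for the thin pin), at the underside, x=+45 mm in the plate
- marker_a: black marker pen lying flat, 140 long (its y) x 12 x 15 mm; bystander, loose, to be left alone. Origin: centre of the underside
- pen_c: slim white pen with a black cap lying flat, 142 long (its y) x 10 x 12 mm; bystander, loose, to be left alone. Origin: centre of the underside
- tweezers: steel tweezers lying flat, 120 long (its y) x 12 x 8 mm; bystander, loose, to be left alone. Origin: centre of the underside
- timer: bench timer 58x64x17 mm; bystander, loose, to be left alone. Origin: centre of the underside
- tape_roll: roll of tape lying flat, 63 mm across, 18 mm high; bystander, loose, to be left alone. Origin: centre of the underside
- beaker_50: small glass beaker standing, 40 mm across, 52 mm high; bystander, loose, to be left alone. Origin: centre of the underside
- reagent_e: small white bottle, 48 mm across, 88 mm high; bystander, loose, to be left alone. Origin: centre of the underside
- reagent_d: white bottle, 54 mm across, 100 mm high; bystander, loose, to be left alone. Origin: centre of the underside
- file_stand_front (a point): middle of the front face, at the table, of a fixed obstacle at the back right: a file stand full of folders, 270 mm wide (y), reaching 250 mm back (+x) from this point, up to 297 mm high. Further right, at y = -0.46, gas regulators hang on the wall from 0.44 m up
- printer_corner (a point): near right corner, at the table, of the paper tray of a fixed printer at the back left: it reaches 390 mm back (+x) and 260 mm to the left (+y) from this point; the tray is 15 mm high, the printer behind it, 170 mm back, about 200 mm high
Mind the look-alikes: they are no part of the job. Leave any purple look-alike of the cover alone.

How it is judged:
By the outcome, as a careful person would: the job done as asked, in the order asked, and still so for the second after the job is handed in, with the robot touching nothing.
It also fails if it takes over 72 s, if anything falls off the work surface, if the arm or the gripper's body presses on something with over 40 N, if the wrist force passes 120 N, or if a joint passes its speed limit or range.

## Working session

There is one attempt and no reset: what is moved stays moved. The work goes in short steps, Python scripts to look and compute and a tool call to move; the robot and the scene stay as the last step left them, time stands still between calls to the robot, and variables do not carry over. Pictures are saved under pics/ and viewed, at most 10 in all, crops included, and the job is handed in when it is done.

Besides the shell and the picture viewer there is one more tool, called after ">>>" as name([rows], argument=value, ...), one row to a line, values as JSON. servo_tool: Moves the arm, as the interface text tells. Its arguments: {"type":"object","properties":{"targets":{"type":"array","items":{"type":"array","items":{"type":"array","items":{"type":"number"}}}},"fingers":{"type":"number"},"newtons":{"type":"number"}},"required":["targets"]}

```bash
mkdir -p pics
cat > h.py <<'E'
import numpy as np, cv2
from rig import bot, imaging, hand_in, recognise, regions_of
from scipy.spatial.transform import Rotation as R
def cam(n):
    p=imaging.camera_params(n); f=192/np.tan(np.radians(p["vertical_fov"]/2))
    return p,f,R.from_euler('xyz',p["orientation"],degrees=True).as_matrix()
def world(c,u,v,d=None,z=None):
    p,f,M=c; u=np.asarray(u,float);v=np.asarray(v,float)
    r=np.stack([(u-p["cx"])/f,-(v-p["cy"])/f,-np.ones_like(u)],-1)@M.T
    o=np.array(p["xyz"])
    s=d if z is None else (z-o[2])/r[...,2]
    return o+r*np.asarray(s)[...,None]
E
python3 - <<'E'
from h import *
s=bot.observe();print(s["time"],s["tool_pos"],s["tool_rot"],bot.grip_point_offset)
for n in("scene","top"):
    im,d=imaging.grab_frame(n);cv2.imwrite(f"pics/{n}0.png",im);np.save(n,d)
    c=cam(n);print(n,c[0])
    for t in("mount","spacer","odd_spacer","cover"):
        for r in regions_of(t,n)[:4]:
            m=r["region"]&(d>0);v,u=np.nonzero(m)
            if len(u)<20: continue
            w=world(c,u,v,d[m]);print(t,round(r["p"],2),np.round(r["rect"]),np.median(w,0).round(),w.min(0).round(),w.max(0).round())
E
```

```text
0.0 [192.47634511 567.97476595 221.50540231] [-1.79889969e+02 -6.33114353e-03  1.61277186e+02] -18.700000000000003
scene {'vertical_fov': 42.63487160352985, 'cx': 249.7572655069247, 'cy': 193.19716792360046, 'xyz': array([-509.6950179 , -376.88595998, 1555.33279347]), 'orientation': array([ 37.39628214,   0.26927422, -66.0904503 ])}
mount 0.9 [321. 225. 366. 259.] [ 494. -297.   17.] [ 420. -360.  -11.] [ 591. -231.   58.]
spacer 0.54 [271. 211. 302. 237.] [484. -67.   4.] [ 417. -115.   -8.] [551. -19.  16.]
spacer 0.53 [327. 223. 364. 259.] [ 493. -297.   19.] [ 420. -359.   -5.] [ 585. -234.   58.]
odd_spacer 0.81 [178. 181. 196. 210.] [451. 338.   4.] [394. 282. -10.] [515. 394.  13.]
cover 0.83 [225. 193. 256. 221.] [493. 115.   9.] [433.  76. -11.] [573. 163.  45.]
cover 0.68 [137. 173. 157. 195.] [446. 499.   9.] [ 97. 207. -12.] [493. 553. 552.]
top {'vertical_fov': 43.61996983907889, 'cx': 256.6617288008189, 'cy': 196.95059513027536, 'xyz': array([ 176.0049054 ,  -59.8290394 , 1503.76107437]), 'orientation': array([ 13.98674136,  -0.09882825, -70.47030237])}
spacer 0.68 [195. 168. 217. 205.] [506. 230.   8.] [439. 223.  -5.] [571. 240.  17.]
spacer 0.63 [271. 204. 307. 240.] [485. -65.   8.] [ 422. -115.   -8.] [547. -14.  18.]
spacer 0.19 [341. 218. 384. 269.] [ 505. -292.   22.] [ 428. -356.   -1.] [ 585. -234.   56.]
odd_spacer 0.56 [156. 168. 181. 210.] [457. 342.   8.] [394. 285.  -7.] [518. 397.  18.]
cover 0.93 [216. 180. 256. 221.] [498. 118.  12.] [435.  79.  -5.] [568. 161.  47.]
cover 0.74 [335. 221. 387. 264.] [ 505. -293.   21.] [ 428. -358.   -4.] [ 590. -232.   56.]
cover 0.72 [ 93. 164. 136. 201.] [417. 514.  13.] [355. 464.  -6.] [484. 572.  45.]
cover 0.53 [257. 201. 272. 232.] [480.  27.  11.] [418.  23.   3.] [532.  31.  23.]
```

Run:
```python
import cv2
im=cv2.imread("pics/top0.png");cv2.imwrite("pics/top0c.png",cv2.resize(im[130:300,80:420],(800,400),interpolation=cv2.INTER_CUBIC))
```

```text
(no output)
```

View pics/top0c.png

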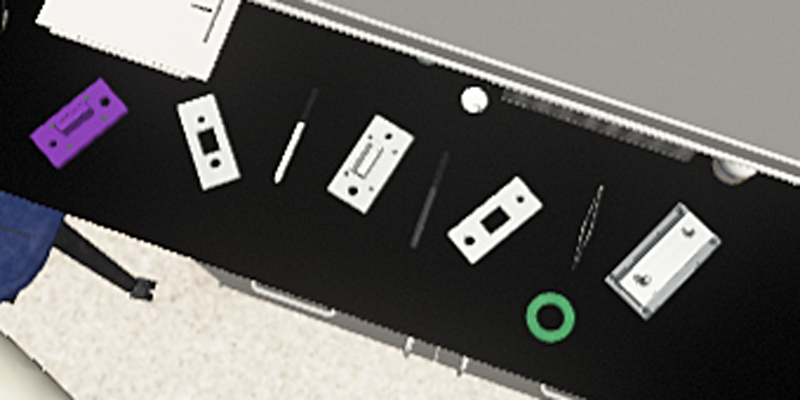

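The near-right spacer at crop (495,220) has its holes far apart, so it matches. The one at (208,141) has close holes and is the odd one. The white cover is at (370,163), the purple look-alike at (78,122) and the mount at (663,262).

Run:
```python
from h import *
c=cam("top");k=400/170
for n,a,b,z in(("spacer",(470,240),(520,199),8),("odd",(214,162),(201,120),8),("cover",(352,190),(388,136),12),("mount",(642,280),(687,232),50)):
    w=[world(c,80+p[0]/k,130+p[1]/k,z=z) for p in(a,b)]
    D=w[1]-w[0];print(n,w[0].round(),w[1].round(),((w[0]+w[1])/2).round(),np.hypot(*D[:2]).round(),np.degrees(np.arctan2(D[1],D[0])).round(1))
p=imaging.camera_params("wrist");s=bot.observe();T=R.from_euler('xyz',s["tool_rot"],degrees=True)
print(p,T.inv().apply(p["xyz"]-s["tool_pos"]),(T.inv()*R.from_euler('xyz',p["orientation"],degrees=True)).as_euler('xyz',degrees=True),s["tool_rot"])
```

```text
spacer [445. -44.   8.] [521. -90.   8.] [483. -67.   8.] 88.0 -31.0
odd [430. 319.   8.] [479. 359.   8.] [455. 339.   8.] 63.0 38.5
cover [456. 128.  12.] [543. 108.  12.] [499. 118.  12.] 90.0 -13.0
mount [ 462. -271.   50.] [ 542. -309.   50.] [ 502. -290.   50.] 88.0 -25.0
{'vertical_fov': 68.06356500528734, 'cx': 257.26408540552876, 'cy': 196.46739433881706, 'xyz': array([120.55245999, 592.02867589, 384.43462784]), 'orientation': array([-1.61646306e+01,  3.86230097e-02,  7.13749716e+01])} [  75.883669     -0.612151   -161.81263906] [ 1.63834804e+02 -3.62407693e-02  8.99022930e+01] [-1.79997617e+02 -5.61431431e-04  1.61277264e+02]
```

>>> servo_tool([
  [[-0.64,-0.68,0,0],[-0.64,-0.68,0,0],[-0.64,-0.68,0,0],[-0.64,-0.68,0,0],[-0.64,-0.68,0,0],[-0.64,-0.68,0,0],[-0.64,-0.68,0,0],[-0.64,-0.68,0,0],[-0.64,-0.68,0,0],[-0.64,-0.68,0,0]],
], fingers=1)

```text
time: 1.5
tool_pos: [386.9, 141.8, 223.0]
tool_rot: [180.0, 0.1, 161.3]
force: [1.0, 0.4, 1.2]
opening: 1.002
gripper_force: 0.0
```

>>> servo_tool([
  [[-0.63,-0.67,0.2,0],[-0.63,-0.67,0.3,0],[-0.63,-0.67,0.3,0],[-0.63,-0.67,0.3,0],[-0.63,-0.67,0.3,0],[0,0,0.3,0.77],[0,0,0.3,0.77],[0,0,0,0],[0,0,0,0],[0,0,0,0]],
])

```text
time: 2.5
tool_pos: [482.4, -65.5, 123.9]
tool_rot: [180.0, 0.1, 149.1]
force: [-0.1, 0.2, 0.7]
opening: 1.0
gripper_force: 0.0
```

Run:
```python
from h import *
s=bot.observe();print(s["time"],s["tool_pos"],s["tool_rot"])
im,d=imaging.grab_frame("wrist");cv2.imwrite("pics/w1.png",im);np.save("w1",d)
import pickle;pickle.dump((s,imaging.camera_params("wrist")),open("w1.pkl","wb"))
c=cam("wrist")
m=max(regions_of("spacer","wrist"),key=lambda r:r["p"]);print(m["p"],m["rect"])
reg=m["region"].astype(np.uint8)
cs,h=cv2.findContours(reg,cv2.RETR_CCOMP,cv2.CHAIN_APPROX_NONE)
for q in cs:
    if cv2.contourArea(q)>15:
        r=cv2.minAreaRect(q);w=world(c,r[0][0],r[0][1],z=8);print(cv2.contourArea(q),r,w.round(1))
```

```text
2.5 [482.38185022 -65.45373009 123.93606115] [1.79965526e+02 1.03392280e-01 1.49109376e+02]
0.87 [232.9, 132.4, 287.5, 249.2]
5927.0 ((258.0, 190.0), (118.0, 54.0), 90.0) [481.1 -64.3   8. ]
46.0 ((257.5, 233.0), (9.0, 6.0), 0.0) [521.2 -88.8   8. ]
732.0 ((258.0, 192.0), (24.0, 32.0), 0.0) [482.9 -65.4   8. ]
152.5 ((257.7500305175781, 148.25001525878906), (14.142135620117188, 13.435027122497559), 45.0) [445.  -43.1   8. ]
```

View pics/w1.png

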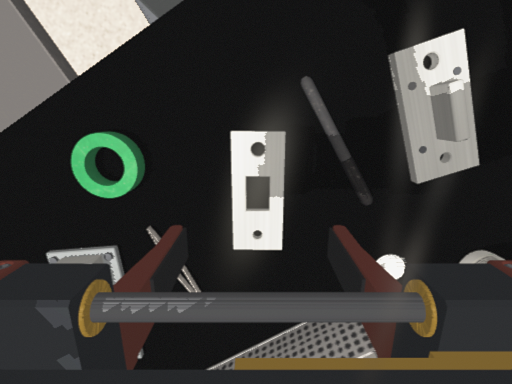

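The spacer is square under the open fingers. Its wide hole is at (258,148), the thin one at (258,233), and no obstacle lies between the fingers.

>>> servo_tool([
  [[0,0,0.4,0],[0,0,0.5,0],[0,0,0.5,0],[0,0,0.4,0],[0,0,0.3,0],[0,0,0.18,0],[0,0,0.08,0],[0,0,0,0],[0,0,0,0],[0,0,0,0]],
])

```text
time: 3.6
tool_pos: [482.6, -65.8, 5.7]
tool_rot: [180.0, 0.1, 149.0]
force: [-0.6, 0.6, 0.1]
opening: 1.0
gripper_force: 0.0
```

Down 4 mm more, then close.

>>> servo_tool([
  [[0,0,0.04,0],[0,0,0.03,0],[0,0,0,0],[0,0,0,0],[0,0,0,0],[0,0,0,0],[0,0,0,0],[0,0,0,0],[0,0,0,0],[0,0,0,0]],
], fingers=0.5, newtons=25)

```text
time: 4.6
tool_pos: [481.9, -65.6, 1.1]
tool_rot: [180.0, -0.0, 149.0]
force: [-0.2, -0.4, -0.0]
opening: 0.585
gripper_force: 25.0
```

Run:
```python
from h import *
for n in("top","scene"):
    d=np.load(n+".npy");c=cam(n);v,u=np.nonzero(d>0);w=world(c,u,v,d[v,u])
    m=(w[:,2]>70)&(w[:,2]<330)&(w[:,1]<60)&(w[:,1]>-460)&(w[:,0]>300)
    q=w[m]
    for y in range(-460,60,40):
        k=(q[:,1]>=y)&(q[:,1]<y+40)
        if k.sum():
            print(n,y,k.sum(),q[k,0].min().round(),q[k,2].max().round(),np.percentile(q[k,0],5).round())
```

```text
top -380 20 634.0 88.0 638.0
top -340 14 634.0 79.0 636.0
scene -460 143 758.0 330.0 832.0
scene -420 345 769.0 208.0 778.0
scene -380 459 634.0 215.0 644.0
scene -340 194 632.0 202.0 645.0
scene -300 473 643.0 252.0 721.0
scene -260 1013 641.0 263.0 657.0
scene -220 993 643.0 276.0 659.0
scene -180 1081 647.0 296.0 658.0
scene -140 707 643.0 295.0 658.0
scene -100 1042 642.0 260.0 657.0
scene -60 913 645.0 301.0 658.0
scene -20 131 739.0 170.0 763.0
scene 20 157 741.0 170.0 753.0
```

>>> servo_tool([
  [[0,0,-0.2,0],[0,0,-0.4,0],[0,0,-0.5,0],[0,0,-0.5,0],[0,0,-0.4,0],[0,0,0,0],[0,0,0,0],[0,0,0,0],[0,0,0,0],[0,0,0,0]],
])

```text
time: 5.6
tool_pos: [481.4, -65.5, 100.0]
tool_rot: [-180.0, -0.1, 149.0]
force: [0.0, -1.4, -1.1]
opening: 0.589
gripper_force: 25.0
```

>>> servo_tool([
  [[-0.45,-0.29,0,0],[-0.45,-0.29,0,0],[-0.45,-0.29,0,0],[-0.45,-0.29,0,0],[-0.44,-0.28,0,0],[0,0,0,-0.38],[0,0,0,-0.38],[0,0,0,0],[0,0,0,0],[0,0,0,0]],
])

```text
time: 6.6
tool_pos: [540.7, -184.9, 100.9]
tool_rot: [-180.0, -0.0, 155.0]
force: [-0.1, 0.1, -0.4]
opening: 0.587
gripper_force: 25.0
```

Run:
```python
from h import *
s=bot.observe();print(s["time"],s["tool_pos"],s["tool_rot"])
im,d=imaging.grab_frame("wrist");np.save("w2",d)
import pickle;pickle.dump((s,imaging.camera_params("wrist")),open("w2.pkl","wb"))
cv2.imwrite("pics/w2.png",im);cv2.imwrite("pics/w2b.png",cv2.resize(im[90:330,60:340],None,fx=2.5,fy=2.5,interpolation=cv2.INTER_CUBIC)[:600,:700])
```

```text
6.6 [ 540.65857781 -184.89835287  100.92877751] [-1.7999831e+02 -1.9212040e-02  1.5499163e+02]
```

View pics/w2b.png

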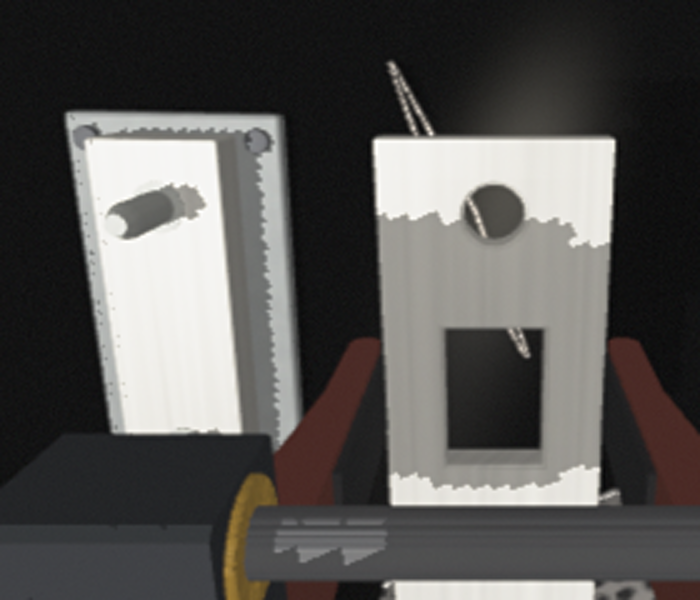

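The view shows the thick pin, with its tip at crop (118,225). The thin pin is hidden behind the gripper, so I'll turn the tool to see both.

>>> servo_tool([
  [[0,0,0,-1],[0,0,0,-1],[0,0,0,-1],[0,0,0,-1],[0,0,0,-1],[0.2,-0.06,0,0],[0.2,-0.06,0,0],[0,0,0,0],[0,0,0,0],[0,0,0,0]],
])

```text
time: 7.65
tool_pos: [523.0, -196.2, 101.3]
tool_rot: [-180.0, 0.0, -165.0]
force: [0.9, 0.1, -1.0]
opening: 0.591
gripper_force: 25.0
```

Run:
```python
from h import *
s=bot.observe();print(s["time"],s["tool_pos"],s["tool_rot"])
im,d=imaging.grab_frame("wrist");np.save("w3",d)
import pickle;pickle.dump((s,imaging.camera_params("wrist")),open("w3.pkl","wb"))
cv2.imwrite("pics/w3.png",im);cv2.imwrite("pics/w3b.png",cv2.resize(im[80:320,40:360],None,fx=2.5,fy=2.5,interpolation=cv2.INTER_CUBIC))
```

```text
7.65 [ 523.01752281 -196.17388734  101.2707159 ] [-1.79993700e+02  2.16867363e-02 -1.65036782e+02]
```

View pics/w3b.png

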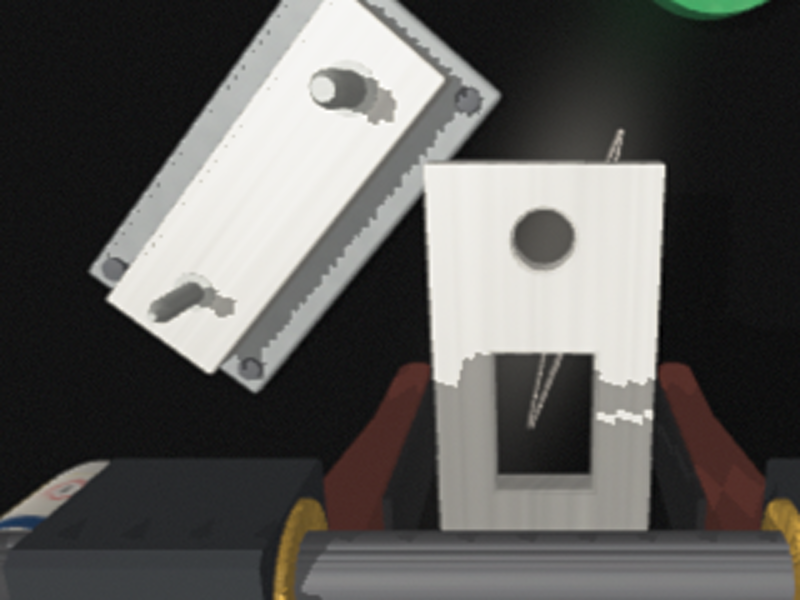

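Run:
```python
from h import *
s=bot.observe();tp=s["tool_pos"];c=cam("wrist");T=R.from_euler('xyz',s["tool_rot"],degrees=True)
P=lambda p,z:world(c,40+p[0]/2.5-0.3,80+p[1]/2.5-0.3,z=z)
a,b=P((323,89),54),P((157,311),54);a0,b0=P((350,86),26),P((198,289),26)
for A,B in((a,b),(a0,b0)):
    D=B-A;print(A.round(1),B.round(1),((A+B)/2).round(1),np.hypot(*D[:2]).round(1),np.degrees(np.arctan2(D[1],D[0])).round(2))
zt=tp[2]-1.1+8
for n,p in(("hole",(543,239)),("end",(544.5,162)),("win+",(545,353)),("win-",(545,489)),("L",(430,350)),("R",(659,350))):
    print(n,T.inv().apply(P(p,zt)-tp).round(1))
# block corners top z26
for p in((108,298),(212,374),(444,79)): print("corner",P(p,26).round(1))
print(tp)
```

```text
[ 466.6 -276.8   54. ] [ 545.1 -314.6   54. ] [ 505.8 -295.7   54. ] 87.1 -25.75
[ 465.8 -276.7   26. ] [ 546.1 -314.9   26. ] [ 505.9 -295.8   26. ] 89.0 -25.46
hole [43.7 -1.  -6.9]
end [60.6 -0.7 -6.9]
win+ [16.7 -0.5 -6.9]
win- [-19.2  -0.4  -6.9]
L [ 17.3 -27.2  -6.9]
R [17.4 26.  -6.9]
corner [ 557.5 -344.8   26. ]
corner [ 576.6 -306.    26. ]
corner [ 455.8 -248.1   26. ]
[ 523.07303381 -196.08040626  101.23260742]
```

>>> servo_tool([
  [[0,0,0,1],[0,0,0,1],[0,0,0,1],[0,0,0,1],[0,0,0,1],[-0.135,-0.485,0,0.08],[-0.135,-0.485,0,0],[-0.135,-0.485,0.2,0],[-0.135,-0.485,0.3,0],[0,0,0.12,0]],
])

```text
time: 8.7
tool_pos: [504.5, -297.4, 68.4]
tool_rot: [-180.0, -0.1, 154.2]
force: [-0.7, 0.7, -0.5]
opening: 0.585
gripper_force: 25.0
```

Run:
```python
from h import *
s=bot.observe();print(s["time"],s["tool_pos"],s["tool_rot"],s["joint_velocities"].max() if hasattr(s["joint_velocities"],'max') else s["joint_velocities"])
im,d=imaging.grab_frame("wrist");np.save("w4",d)
cv2.imwrite("pics/w4.png",im);cv2.imwrite("pics/w4b.png",cv2.resize(im[110:310,190:330],None,fx=3,fy=3,interpolation=cv2.INTER_CUBIC))
```

```text
8.7 [ 504.51853621 -297.3713941    68.37251631] [-1.79956610e+02 -1.12523583e-01  1.54213530e+02] 4.740012936854968
```

View pics/w4b.png

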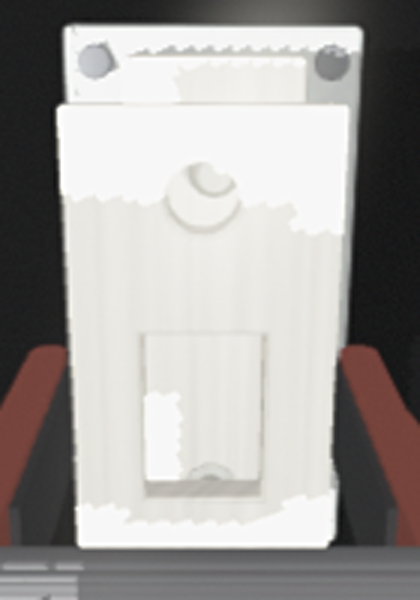

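Run:
```python
from h import *
s=bot.observe();tp=s["tool_pos"];print(tp)
im=cv2.imread("pics/w4.png")[155:195,235:285];g=im.max(2).astype(float)
g=np.clip((g-150)/105*255,0,255).astype(np.uint8);
cv2.imwrite("pics/w4c.png",cv2.resize(g,None,fx=12,fy=12,interpolation=cv2.INTER_CUBIC))
c=cam("wrist");p,f,M=c
T=R.from_euler('xyz',s["tool_rot"],degrees=True)
def proj(X):
    q=(X-p["xyz"])@M; return np.array([p["cx"]+f*q[0]/-q[2],p["cy"]-f*q[1]/-q[2]])
h=T.apply([43.7,-.6,0])+tp
for z in(tp[2]-1.1+8,tp[2]-1.1,54,26):
    h[2]=z;u=proj(h);print(z,u.round(1),((u-[235,155])*12).round())
    e=proj(h+np.array([1,0,0]))-u;e2=proj(h+np.array([0,1,0]))-u;print(e.round(2),e2.round(2))
```

```text
[ 504.61899822 -295.60347854   67.56424031]
74.46424031185197 [257.3 174.2] [268. 230.]
[0.78 1.59] [ 1.62 -0.77]
66.46424031185197 [257.3 171.4] [268. 197.]
[0.74 1.52] [ 1.55 -0.73]
54 [257.3 167.6] [267. 151.]
[0.69 1.43] [ 1.44 -0.69]
26 [257.3 160.7] [267.  68.]
[0.6  1.25] [ 1.25 -0.6 ]
```

View pics/w4c.png

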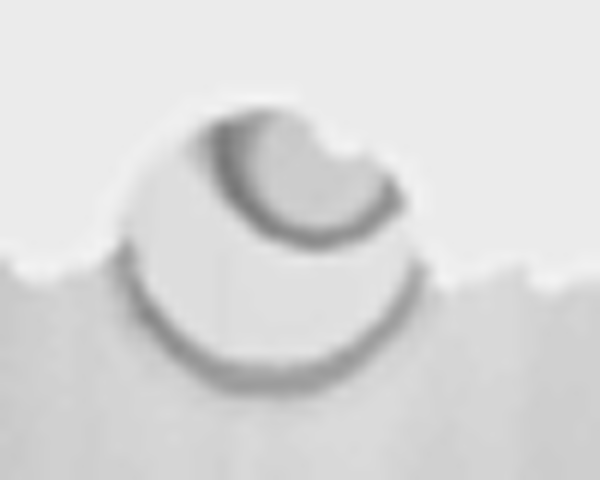

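Run:
```python
from h import *
for i in range(3): print(bot.observe()["tool_pos"].round(2)); im,d=imaging.grab_frame("wrist")
cv2.imwrite("pics/w5.png",im)
g=im[150:250,225:295].max(2).astype(float)
g=np.clip((g-150)/105*255,0,255).astype(np.uint8)
cv2.imwrite("pics/w5c.png",cv2.resize(g,None,fx=6,fy=6,interpolation=cv2.INTER_CUBIC))
```

```text
[ 504.62 -295.6    67.56]
[ 505.06 -294.84   68.52]
[ 505.65 -294.54   69.59]
```

View pics/w5c.png

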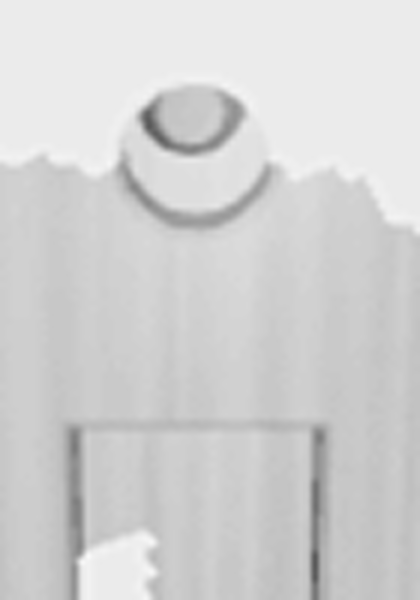

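The wide hole, centred at (195,151), lines up with the pin tip at (194,115) once parallax is allowed for. The pin is within about 0.5 mm of the axis.

>>> servo_tool([
  [[-0.01,0,0.08,0],[0,0,0.08,0],[0,0,0.06,0],[0,0,0.06,0],[0,0,0.06,0],[0,0,0.06,0],[0,0,0.06,0],[0,0,0.06,0],[0,0,0.04,0],[0,0,0,0]],
])

```text
time: 9.9
tool_pos: [505.9, -295.4, 41.6]
tool_rot: [180.0, -0.0, 154.4]
force: [-0.0, -0.6, -1.4]
opening: 0.591
gripper_force: 25.0
```

>>> servo_tool([
  [[0,0,0.04,0],[0,0,0.04,0],[0,0,0.04,0],[0,0,0.04,0],[0,0,0.03,0],[0,0,0.03,0],[0,0,0.02,0],[0,0,0.02,0],[0,0,0,0],[0,0,0,0]],
])

```text
time: 10.9
tool_pos: [506.0, -295.5, 29.0]
tool_rot: [-180.0, -0.0, 154.4]
force: [-3.1, 0.2, 0.1]
opening: 0.584
gripper_force: 25.0
```

>>> servo_tool([
  [[0,0,0.02,0],[0,0,0.01,0],[0,0,0.01,0],[0,0,0.01,0],[0,0,0.01,0],[0,0,0,0],[0,0,0,0],[0,0,0,0],[0,0,0,0],[0,0,0,0]],
])

```text
time: 11.9
tool_pos: [506.1, -295.6, 27.1]
tool_rot: [-180.0, 0.0, 154.4]
force: [-5.9, 0.6, 6.7]
opening: 0.587
gripper_force: 25.0
```

>>> servo_tool([
  [[0,0,0,0],[0,0,0,0],[0,0,0,0],[0,0,0,0],[0,0,0,0],[0,0,-0.1,0],[0,0,-0.3,0],[0,0,-0.6,0],[0,0,-0.8,0],[0,0,-0.8,0]],
], fingers=0.78)

```text
time: 12.9
tool_pos: [506.0, -295.4, 158.7]
tool_rot: [-180.0, 0.0, 154.4]
force: [0.1, -0.7, 0.8]
opening: 0.778
gripper_force: 0.0
```

>>> servo_tool([
  [[0.41,0.82,0,0],[0.41,0.82,0,0],[0.41,0.82,0,0],[0.41,0.82,0,0],[0.41,0.82,0,0],[0.41,0.82,0,0],[0.41,0.82,0,0],[0.41,0.82,0,0],[0.41,0.82,0,0],[0,0,0,-0.8]],
])

```text
time: 13.9
tool_pos: [498.7, 122.1, 157.8]
tool_rot: [179.8, 0.0, 161.2]
force: [-0.6, -1.4, 0.2]
opening: 0.781
gripper_force: 0.0
```

>>> servo_tool([
  [[0,0,0.2,-0.78],[0,0,0.2,0],[0,0,0.2,0],[0,0,0,0],[0,0,0,0],[0,0,0,0],[0,0,0,0],[0,0,0,0],[0,0,0,0],[0,0,0,0]],
])

```text
time: 14.9
tool_pos: [499.3, 117.0, 126.2]
tool_rot: [180.0, 0.0, 167.0]
force: [0.1, 0.3, 0.3]
opening: 0.781
gripper_force: 0.0
```

Run:
```python
from h import *
s=bot.observe();print(s["time"],s["tool_pos"],s["tool_rot"])
im,d=imaging.grab_frame("wrist");np.save("w6",d);cv2.imwrite("pics/w6.png",im)
c=cam("wrist");tp=s["tool_pos"];T=R.from_euler('xyz',s["tool_rot"],degrees=True)
v,u=np.nonzero(d>0);w=world(c,u,v,d[v,u]);L=T.inv().apply(w-tp)
m=(w[:,2]>8)&(w[:,2]<50)&(abs(L[:,0])<85)&(abs(L[:,1])<50)
for z0,z1 in((8,16),(34,48)):
    k=m&(w[:,2]>z0)&(w[:,2]<z1);r=cv2.minAreaRect(L[k][:,:2].astype(np.float32));print(z0,k.sum(),r)
cv2.imwrite("pics/w6b.png",cv2.resize(im[60:310,120:400],None,fx=2.4,fy=2.4,interpolation=cv2.INTER_CUBIC))
```

```text
14.9 [499.27265418 117.00111846 126.2367238 ] [1.79996735e+02 7.54721912e-03 1.67029487e+02]
8 6091 ((-1.7595100402832031, 1.484731674194336), (60.10467529296875, 124.39802551269531), 89.55525207519531)
34 703 ((-1.382720947265625, 1.4080939292907715), (11.957003593444824, 49.702613830566406), 89.41686248779297)
```

View pics/w6b.png

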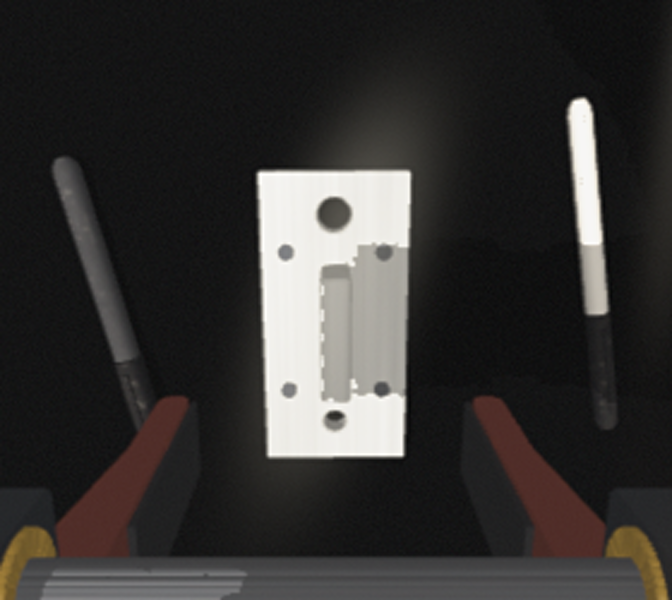

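The cover lies square under the tool, with its wide hole at the near side (334,214) and its bar centred at (337,335).

>>> servo_tool([
  [[-0.03,0.03,0.3,-0.06],[0,0,0.5,0],[0,0,0.5,0],[0,0,0.4,0],[0,0,0.3,0],[0,0,0.12,0],[0,0,0.06,0],[0,0,0,0],[0,0,0,0],[0,0,0,0]],
])

```text
time: 15.95
tool_pos: [501.7, 118.3, 18.2]
tool_rot: [180.0, 0.1, 167.5]
force: [0.1, -0.1, 0.0]
opening: 0.785
gripper_force: 0.0
```

>>> servo_tool([
  [[0,0,0.02,0],[0,0,0,0],[0,0,0,0],[0,0,0,0],[0,0,0,0],[0,0,0,0],[0,0,0,0],[0,0,0,0],[0,0,0,0],[0,0,0,0]],
], fingers=0.05, newtons=40)

```text
time: 16.95
tool_pos: [501.0, 118.2, 16.1]
tool_rot: [180.0, 0.0, 167.5]
force: [-0.4, 0.1, -0.4]
opening: 0.134
gripper_force: 40.0
```

>>> servo_tool([
  [[0,0,-0.2,0],[0,0,-0.4,0],[0,0,-0.5,0],[0,0,-0.5,0],[0,0,-0.4,0],[0,0,0,0.5],[0,0,0,0.64],[0,0,0,0.5],[0,0,0,0],[0,0,0,0]],
])

```text
time: 17.95
tool_pos: [500.9, 118.1, 116.2]
tool_rot: [-180.0, -0.0, 154.5]
force: [0.2, 0.5, -3.1]
opening: 0.132
gripper_force: 40.0
```

>>> servo_tool([
  [[-0.41,-0.82,0,0],[-0.41,-0.82,0,0],[-0.41,-0.82,0,0],[-0.41,-0.82,0,0],[-0.41,-0.82,0,0],[-0.41,-0.82,0,0],[-0.41,-0.82,0,0],[-0.41,-0.82,0,0],[-0.3,-0.6,0,0],[-0.1,-0.25,0,0]],
])

```text
time: 18.95
tool_pos: [506.1, -298.6, 115.7]
tool_rot: [-180.0, -0.0, 154.3]
force: [-1.0, 0.6, -3.4]
opening: 0.133
gripper_force: 40.0
```

>>> servo_tool([
  [[0,0,0.1,0],[0,0,0.1,0],[0,0,0.1,0],[0,0,0.08,0],[0,0,0,0],[0,0,0,0],[0,0,0,0],[0,0,0,0],[0,0,0,0],[0,0,0,0]],
])

```text
time: 19.95
tool_pos: [506.9, -295.6, 97.3]
tool_rot: [-180.0, 0.0, 154.4]
force: [-0.1, -0.4, -2.7]
opening: 0.133
gripper_force: 40.0
```

Run:
```python
from h import *
s=bot.observe();tp=s["tool_pos"];print(s["time"],tp,s["tool_rot"],s["force"])
im,d=imaging.grab_frame("wrist");cv2.imwrite("pics/w7.png",im);np.save("w7",d)
c=cam("wrist");p,f,M=c;T=R.from_euler('xyz',s["tool_rot"],degrees=True)
def proj(X):
    q=(X-p["xyz"])@M; return np.array([p["cx"]+f*q[0]/-q[2],p["cy"]-f*q[1]/-q[2]])
for x in(45,-45):
    h=T.apply([x,0,0])+tp
    for z in(tp[2]-4,tp[2]-16,54,26):
        h[2]=z;u=proj(h);print(x,z.__round__(1),u.round(1),((u-[225,110])*5).round())
cv2.imwrite("pics/w7b.png",cv2.resize(im[110:230,225:295],None,fx=5,fy=5,interpolation=cv2.INTER_CUBIC))
```

```text
19.95 [ 506.8660031  -295.61263457   97.25907062] [-1.79997375e+02  1.17135815e-02  1.54387762e+02] [-0.12498322 -0.42201944 -2.74322266]
45 93.3 [258.3 168.4] [166. 292.]
45 81.3 [258.2 164.9] [166. 274.]
45 54 [258.1 158.4] [166. 242.]
45 26 [258.  153.3] [165. 216.]
-45 93.3 [257.9 299.4] [164. 947.]
-45 81.3 [257.9 289. ] [164. 895.]
-45 54 [257.8 269.1] [164. 796.]
-45 26 [257.8 252.9] [164. 715.]
```

View pics/w7b.png

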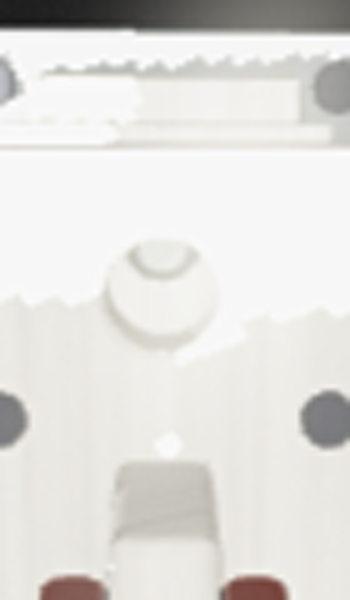

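The wide hole at (161,293) is centred on the pin tip (162,245), allowing for parallax. The spacer's edge shows seated below.

>>> servo_tool([
  [[0,0,0.1,0],[0,0,0.12,0],[0,0,0.1,0],[0,0,0.08,0],[0,0,0.06,0],[0,0,0.06,0],[0,0,0.06,0],[0,0,0.06,0],[0,0,0.06,0],[0,0,0,0]],
])

```text
time: 21.0
tool_pos: [506.6, -295.4, 61.5]
tool_rot: [180.0, -0.0, 154.4]
force: [-0.0, -0.1, -2.7]
opening: 0.135
gripper_force: 40.0
```

>>> servo_tool([
  [[0,0,0.04,0],[0,0,0.04,0],[0,0,0.04,0],[0,0,0.03,0],[0,0,0.02,0],[0,0,0.02,0],[0,0,0.01,0],[0,0,0.01,0],[0,0,0,0],[0,0,0,0]],
])

```text
time: 22.0
tool_pos: [506.9, -295.5, 51.7]
tool_rot: [180.0, 0.0, 154.4]
force: [1.0, -0.8, -1.8]
opening: 0.132
gripper_force: 40.0
```

>>> servo_tool([
  [[0,0,0.01,0],[0,0,0.01,0],[0,0,0.01,0],[0,0,0.01,0],[0,0,0,0],[0,0,0,0],[0,0,0,0],[0,0,0,0],[0,0,0,0],[0,0,0,0]],
])

```text
time: 23.0
tool_pos: [506.9, -295.6, 50.2]
tool_rot: [-180.0, 0.0, 154.4]
force: [-2.9, 2.2, 5.4]
opening: 0.135
gripper_force: 40.0
```

Seated (upward force is about 8 N above the carried weight). Release and rise.

>>> servo_tool([
  [[0,0,0,0],[0,0,0,0],[0,0,0,0],[0,0,0,0],[0,0,-0.1,0],[0,0,-0.3,0],[0,0,-0.6,0],[0,0,-0.6,0],[0,0,-0.6,0],[0,0,0,0]],
], fingers=0.5)

```text
time: 24.0
tool_pos: [508.8, -296.8, 167.0]
tool_rot: [-179.9, 0.6, 154.4]
force: [0.1, 0.5, 1.3]
opening: 0.503
gripper_force: 0.0
```

>>> servo_tool([
  [[0,0,0,0],[0,0,0,0],[0,0,0,0],[0,0,0,0],[0,0,0,0],[0,0,0,0],[0,0,0,0],[0,0,0,0],[0,0,0,0],[0,0,0,0]],
])

```text
time: 25.0
tool_pos: [506.9, -295.5, 159.7]
tool_rot: [-180.0, 0.0, 154.4]
force: [-0.0, 0.3, 0.3]
opening: 0.499
gripper_force: 0.0
```

Run:
```python
from h import *
s=bot.observe();tp=s["tool_pos"];print(s["time"],tp,s["force"])
im,d=imaging.grab_frame("wrist");cv2.imwrite("pics/w8.png",im)
c=cam("wrist");T=R.from_euler('xyz',s["tool_rot"],degrees=True)
v,u=np.nonzero(d>0);w=world(c,u,v,d[v,u]);L=T.inv().apply(w-tp)
m=(w[:,2]>42)&(w[:,2]<50)&(abs(L[:,0])<75)&(abs(L[:,1])<40)
A=np.c_[L[m][:,:2],np.ones(m.sum())];print(np.linalg.lstsq(A,w[m,2],rcond=None)[0],m.sum(),"expect z 46")
cv2.imwrite("pics/w8b.png",cv2.resize(im[70:330,140:380],None,fx=2.3,fy=2.3,interpolation=cv2.INTER_CUBIC))
```

```text
25.0 [ 506.86463593 -295.54648027  159.6892886 ] [-0.00970516  0.30668185  0.26447764]
[4.44561790e-04 2.48649709e-04 4.58020413e+01] 6192 expect z 46
```

View pics/w8b.png

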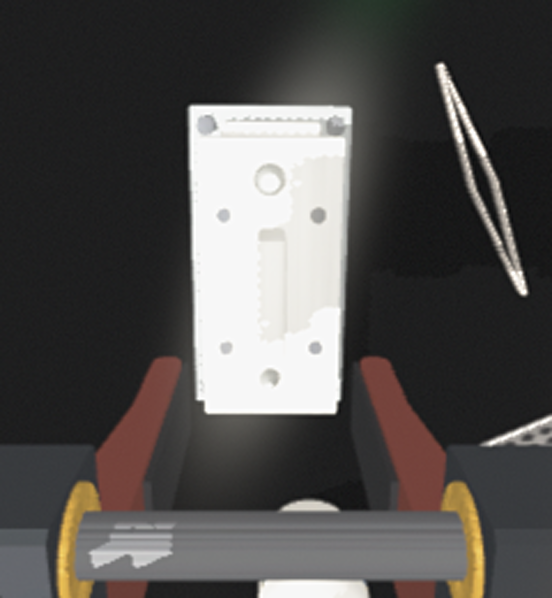

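The cover lies flat at 45.8 mm (expected 46) with both pins in their holes, the thick one at (269,180) and the thin one at (269,378), and the gripper is clear.

```bash
python3 -c "
from rig import hand_in
print(hand_in())"
```

```text
the job is handed in; nothing more can be done
None
```

The mount is made up and handed in at about 25 s: the matching spacer was lowered onto the block and released, then the clamp plate went over the same pins, wide holes on the thick pin. Its top measured level at 45.8 mm (46 mm expected). Nothing else was touched.

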